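# Level the rocking instrument base and clamp it

## Robot

A 6-joint arm with a two-finger parallel gripper is mounted at the origin on a cart in front of the work surface, level with it; the furniture and walls round the work are solid. World frame = base frame: x ahead of the robot, y to its left, z up, the work surface at z = 0. Lengths are in m, angles in rad, forces in N, time in s.
With the tool pointing down it reaches from about 0.375 to 0.9 m from the base axis. Payload 3.1 kg.
Tool frame: the origin (TCP) lies between the finger pads; the fingertips stand 17 mm ahead of it and the grasp point (between the pads) lies 2 mm behind it; z points along the fingers, y is the line along which they close (so a half turn about z gives the same grasp; the last joint's range is limited). The gripper opens to 85 mm and grips with 20 to 120 N. Pads are 22 mm wide; open, the fingers measure 114 mm over their backs; the gripper's body (76 mm by 85 mm) begins 54 mm behind the grasp point. The pads swing forward as they close: fully open they stand 13 mm farther back than shut.
Start: joints at [-1.317, 0.527, 1.433, -0, 1.181, -0.178], TCP at [0.262, -0.568, 0.248] pointing down, gripper open.
Joint ranges: [-3.08, 3.08], [-0.75, 2.2], [0.22, 2.44], [-1.43, 4.57], [0, 2.65], [-2.85, 2.85]. Speed limits (rad/s): [2.79, 2.79, 3.14, 3.14, 3.14, 3.14].

## Interface

Orientations are given as a unit quaternion [x, y, z, w].
In Python, from station import sense, vision, order gives the robot as it stands.
- The arm moves only by the shell command python3 -m crank 'ROWS' [OPENING] [FORCE]. ROWS is JSON, a list of rows, each an object with "dp": the shift along the world's x, y, z in units of 30 mm (1.0 is 30 mm), a list of three; "angular": the turn, a rotation vector about the world's x, y, z in degrees, a list of three. In form: [{"dp": [dx, dy, dz], "angular": [ax, ay, az]}, ...]. A call has 1 to 20 rows; each row shifts and turns the commanded pose from where the row before left it; what a row does not reach is not made up. A row lasts 1/10 s, in which the tool goes at most 50 mm and 8.59 degrees, less where a joint would pass 70% of its speed; a pose out of reach is approached as far as the arm can. A call is refused whole if a number of a shift passes 1 or a number of a turn 8.59, either way. A call with a gripper value outside its range is refused whole. OPENING is the closure, from 0 (fully open) to 1 (shut), set as the call begins (- or left out, the last holds). The fingers move at their own pace and stop on an object; FORCE is the grip in N (left out, the last holds). Time passes only in rows, so rows that do not move let the fingers close. It gives the time, the measured TCP pose, the force, the opening and the grip force at its end, in the units of the state.
- sense(): the state, without advancing time (a new reading comes with each control period).
- vision.snapshot(name): name is "scene" or "top"; returns a dict with "image" (420x560x3 uint8, blue, green, red), "range_z" (420x560 float32, m along the optical axis (not along the pixel's ray), 0 where there is no reading), "mtx" (3x3 intrinsics, pixels), "pose" (4x4, takes a point from camera to world coordinates). Camera axes: x right, y down, z forward; pixel columns grow to the right and rows downward; lengths in m; the calibration is good to about 2 mm. A picture is of the moment at which its call begins.
- order.sign_off(): hands the job in; it is judged then, once.
The state is a dict: "t": time; "q": joint angles; "qd": joint speeds; "tau": joint torques, N m; "tcp_pos": TCP position; "tool_rot": TCP orientation; "force": force on the tool from outside, world axes, zero at the start; "ft_torque": the same for the moment, N m; "finger_gap": opening from 0.0 (shut) to 1.0 (fully open); "gripper_force": force on a finger pad.
Only numpy, scipy, OpenCV 4.12 (cv2) and the standard library are available. Lean on these libraries where they do the work, as an engineer would, in place of code of your own. Each camera call takes 0.05 s, during which the arm holds its last target. There are 200 camera calls.

## Task

The grey instrument base rocks because its two screw feet, left and right, hang clear of the rubber discs below them. Turn each black knob gently clockwise, feeling for the load, until all five feet press on their support together and nothing rocks, without screwing so hard that a fixed foot is lifted or the rubber crushed; then let go and swing the clamp lever clockwise to its stop. Leave the base standing where it is and the small things round it undisturbed.

Things in the scene. Friction and masses are not known exactly. Their poses are not given: they have to be found in the camera images.
- base: Instrument base, loose, 2.5 kg: grey plate 150 x 150 mm, its top 30 mm above the desk, an ear with a black screw knob on its left and right; a black filter cube is fixed on its front half (top 70 mm above the desk). It stands on three fixed feet and rocks on them. Origin: plate centre at desk height; x to its rear (away from robot), y to its left, z up. Slides if shoved with about 15 N.
- knob_left (a point): On the axis of the left knob, at grip height 56 mm above the desk. Upright black cylinder, 38 mm diameter, 34 to 66 mm above the desk, at (-5, 135) mm in the base's frame. It keeps its height as it turns; clockwise seen from above lowers its foot 1.6 mm per rad. Turns at 0.05 N m, stays where left, no stop within 4.5 rad.
- knob_right (a point): The same on the right knob, at (-5, -135) mm; also clockwise to lower. If a knob is gripped firmly and kept at its height while turned, the load that its foot takes up is felt as an upward push on the gripper, 5 to 25 N per rad after touchdown (by the arm's stiffness; turning itself can shift the reading 1 to 2 N at first). Let go, the base settles and that load changes. About 0.5 rad past touchdown is right.
- foot_left: Black rubber foot, 24 mm diameter, on the left screw; origin on its axis, 5.7 mm below its sole. The sole starts 5.7 mm above the desk, over a fixed black rubber disc 42 mm wide of unknown thickness, 2.5 to 4.7 mm (sides differ): touchdown after 0.6 to 2.1 rad. Feet yield 1 mm per 16 N. Well levelled, a screw foot carries 2 to 6 N; above about 9 N a fixed foot lifts.
- foot_right: The same under the right knob, over its own disc of its own unknown thickness. A downward push or upward pull left on a knob by the grip (several N are common) tilts the base by about 0.1 mm per N at the ear and shifts the touchdown: after gripping, ease the height until the vertical force is that of the free gripper, then turn.
- foot_front: Black rubber foot of 24 mm diameter, fixed foot under the middle of the front edge, at (-65, 0) mm in the base's frame; origin at its sole. Carries 6 N (rear) or 12 N (front) at the start.
- foot_rear_left: Black rubber foot of 24 mm diameter, fixed foot at the rear left, at (55, 60) mm in the base's frame; origin at its sole. Carries 6 N (rear) or 12 N (front) at the start.
- foot_rear_right: Black rubber foot of 24 mm diameter, fixed foot at the rear right, at (55, -60) mm in the base's frame; origin at its sole. Carries 6 N (rear) or 12 N (front) at the start.
- lever (a joint): Clamp lever on the plate's rear half: flat steel arm about a vertical axis at (10, 0) mm in the base's frame, an upright black post near its end. 0 rad (about the start, open): arm points to the base's left (+y). Swings clockwise seen from above to 1.5 rad (locked, at its stop), where it points to the base's rear (+x). Needs about 1.2 N at the post, stays where left.
- lever_post (a point): Point on the axis of the lever's upright post, 66 mm above the desk. The post is 12 mm in diameter, from 40 to 80 mm above the desk, 45 mm from the lever's axis.
- coverslip_box: White coverslip box 30 x 36 x 14 mm lying in front of the base's left part; origin at the centre of its underside. Bystander.
- dish: Covered round culture dish, 56 mm wide and 15 mm high, on the desk to the right of the right ear; origin at the centre of its underside. Bystander.
- tweezers: Steel tweezers 121 x 13 x 10 mm lying on the desk to the left of the left ear, lying roughly along the base's x axis; origin at the centre of their underside. Bystander.

How it is judged:
On the way, in this order (a step that is already met when the one before it is completed fails the run):
1. with the base let go, all five feet carry load (contact force between each of foot_left, foot_right, foot_front, foot_rear_left, foot_rear_right and anything else above 1 N and contact force between base and the fingers below 0.3 N), for 0.3 s.
2. then the clamp lever is swung to its stop (value of joint lever above 1.3 rad), for 0.2 s.
At the end, for the whole second after the job is handed in: With the base let go and at rest, each of its five feet presses with more than 1 N on what is below it, the lever is past 1.3 rad, and the base stands level within 0.03 rad and within 30 mm of where it stood (all of step 1 and value of joint lever above 1.3 rad and distance of base from where it was at the start of the episode below 0.03 m and angle between base's own z axis and vertical below 0.03 rad and linear speed of base below 0.01 m/s); the robot touches nothing.
It fails at once if a screw foot is pressed down with more than 25 N (contact force between any of foot_left, foot_right and anything else above 25 N).
It fails at once if a bystander is shoved more than 30 mm (distance of any of coverslip_box, dish, tweezers from where it was at the start of the episode above 0.03 m).
It also fails if it takes over 72 s, if anything falls off the work surface, if the arm or the gripper's body presses on something with over 40 N, if the wrist force passes 120 N, or if a joint passes its speed limit or range.

## Working session

There is one attempt and no reset: what is moved stays moved. The work goes in short steps, Python scripts to look and compute and a shell command to move; the robot and the scene stay as the last step left them, time stands still between calls to the robot, and variables do not carry over. Pictures are saved under pics/ and viewed, at most 10 in all, crops included, and the job is handed in when it is done.

```bash
mkdir -p pics; ls; cat > h.py <<'E'
import numpy as np,cv2
from station import sense,vision,order
def st():
    s=sense();print({k:np.round(s[k],4).tolist() for k in("t","q","tcp_pos","tool_rot","force","ft_torque","finger_gap","gripper_force")})
def world(S,z):
    h,w=S["range_z"].shape;v,u=np.mgrid[:h,:w];r=S["range_z"];K=S["mtx"]
    P=np.stack([(u-K[0,2])/K[0,0]*r,(v-K[1,2])/K[1,1]*r,r],-1)
    return P@S["pose"][:3,:3].T+S["pose"][:3,3]
E
python3 - <<'E'
from h import *
st()
for n in("scene","top"):
    S=vision.snapshot(n);cv2.imwrite(f"pics/{n}0.png",S["image"]);np.savez(f"{n}0.npz",**S);print(np.round(S["pose"],3).tolist(),S["mtx"].tolist())
E
```

```text
pics
{'t': 0.0, 'q': [-1.3175, 0.5284, 1.4339, -0.0, 1.1814, -0.1785], 'tcp_pos': [0.2614, -0.567, 0.2474], 'tool_rot': [0.9768, 0.2142, -0.0001, -0.0011], 'force': [-0.2237, -0.764, -0.5454], 'ft_torque': [0.0016, -0.0062, 0.0599], 'finger_gap': 1.0007, 'gripper_force': 0.0}
[[-0.856, -0.337, 0.392, 0.138], [-0.517, 0.57, -0.638, 0.681], [-0.008, -0.749, -0.662, 0.695], [0.0, 0.0, 0.0, 1.0]] [[452.43763241307755, 0.0, 274.09483470965915], [0.0, 452.43763241307755, 210.48921121849406], [0.0, 0.0, 1.0]]
[[0.007, -0.995, 0.104, 0.377], [-1.0, -0.007, -0.002, 0.099], [0.003, -0.104, -0.995, 1.363], [0.0, 0.0, 0.0, 1.0]] [[532.5847311836878, 0.0, 283.5902490685531], [0.0, 532.5847311836878, 203.70263105984282], [0.0, 0.0, 1.0]]
```

View pics/top0.png

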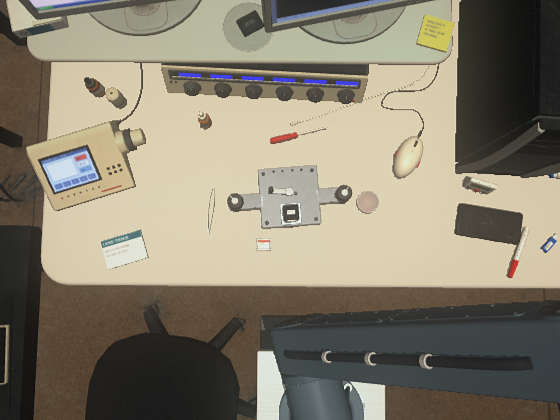

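View pics/scene0.png

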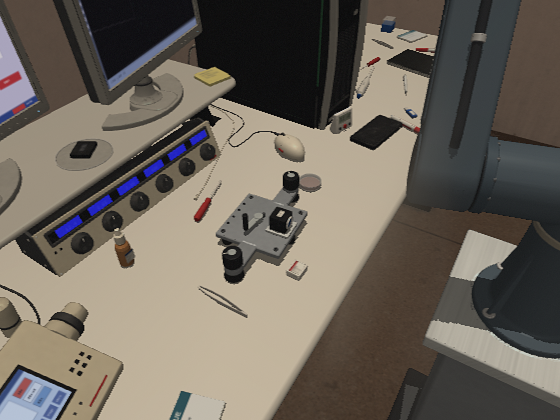

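The top view shows the left knob near (235,202), the right knob near (344,194), the lever post near (273,191) and the cube near (291,213). The dish is at (367,202), the tweezers at (211,210) and the box at (263,244).

```bash
python3 - <<'E'
from h import *
S=dict(np.load("top0.npz"));P=world(S,0);im=S["image"].astype(int)
def ray(u,v,z):
    K=S["mtx"];d=S["pose"][:3,:3]@[(u-K[0,2])/K[0,0],(v-K[1,2])/K[1,1],1];o=S["pose"][:3,3];return o+d*(z-o[2])/d[2]
for n,(u,v),zr,zt in(("L",(235,202),(.055,.08),.066),("R",(344,194),(.055,.08),.066),("post",(273,191),(.066,.09),.08),("cube",(291,213),(.06,.08),.07),("plate",(288,196),(.024,.036),.03)):
    w=40 if n=="plate" else 14
    m=np.zeros(P.shape[:2],bool);m[v-w:v+w,u-w:u+w]=1
    m&=(P[...,2]>zr[0])&(P[...,2]<zr[1])
    q=P[m];vv,uu=np.nonzero(m)
    if len(q)==0: print(n,"none",P[v-5:v+5,u-5:u+5,2].max());continue
    (c,r)=cv2.minEnclosingCircle(q[:,:2].astype(np.float32))
    print(n,len(q),np.median(q[:,2]),q[:,:2].mean(0).round(4),np.round(c,4),round(r,4),ray(uu.mean(),vv.mean(),zt).round(4))
    if n=="plate":print(cv2.minAreaRect(q[:,:2].astype(np.float32)))
S2=dict(np.load("scene0.npz"));P=world(S2,0)
for n,zr in(("tall",(.05,.09)),):
    m=(P[...,2]>zr[0])&(P[...,2]<zr[1])&(P[...,0]>.4)&(P[...,0]<.7)&(abs(P[...,1]-.1)<.2)
    k,l,s,c=cv2.connectedComponentsWithStats(m.astype(np.uint8))
    for i in range(1,k):
        if s[i,4]>15:
            q=P[l==i];t=q[q[:,2]>q[:,2].max()-.004]
            print(c[i].round(),s[i,4],q[:,2].max().round(4),t.mean(0).round(4),cv2.minEnclosingCircle(t[:,:2].astype(np.float32)))
E
```

```text
L 199 0.06562180004169327 [0.5196 0.2167] [0.5203 0.2174] 0.0199 [0.5195 0.2167 0.066 ]
R 194 0.06637591190029157 [ 0.5417 -0.0509] [ 0.5419 -0.0513] 0.0194 [ 0.5417 -0.0509  0.066 ]
post 22 0.08091569367362283 [0.5476 0.1287] [0.5465 0.13  ] 0.0059 [0.5476 0.1287 0.08  ]
cube 251 0.07023701708953056 [0.492  0.0793] [0.4929 0.0796] 0.0243 [0.492  0.0793 0.07  ]
plate 3203 0.030251805436396495 [0.5388 0.0842] [0.5355 0.0854] 0.1051 [0.5387 0.0842 0.03  ]
((0.5360905528068542, 0.08684729039669037), (0.15004447102546692, 0.20217175781726837), 4.838466167449951)
[291. 178.] 203 0.0674 [ 0.5407 -0.0507  0.0651] ((0.5403399467468262, -0.049778297543525696), 0.01909598521888256)
[281. 217.] 377 0.0715 [0.4914 0.0807 0.069 ] ((0.4909206032752991, 0.08052672445774078), 0.025389419868588448)
[245. 220.] 76 0.0809 [0.5467 0.1289 0.0788] ((0.5444258451461792, 0.12722738087177277), 0.007552004419267178)
[232. 255.] 322 0.0684 [0.5189 0.2173 0.0655] ((0.518009603023529, 0.21773888170719147), 0.01889224164187908)
```

```bash
python3 -m crank '[{"dp":[0.52,0.96,-0.1],"angular":[0,0,8.3]},{"dp":[0.52,0.96,-0.1],"angular":[0,0,8.3]},{"dp":[0.52,0.96,-0.1],"angular":[0,0,8.3]},{"dp":[0.52,0.96,-0.1],"angular":[0,0,8.3]},{"dp":[0.52,0.96,-0.1],"angular":[0,0,8.3]},{"dp":[0.52,0.96,-0.1],"angular":[0,0,8.3]},{"dp":[0.52,0.96,-0.1],"angular":[0,0,8.3]},{"dp":[0.52,0.96,-0.1],"angular":[0,0,8.3]},{"dp":[0.52,0.96,-0.1],"angular":[0,0,8.3]},{"dp":[0.52,0.96,-0.1],"angular":[0,0,8.3]},{"dp":[0.52,0.96,-0.1],"angular":[0,0,8.3]},{"dp":[0.52,0.96,-0.1],"angular":[0,0,8.3]},{"dp":[0.52,0.96,-0.1],"angular":[0,0,8.3]},{"dp":[0.52,0.96,-0.1],"angular":[0,0,8.3]},{"dp":[0.52,0.96,-0.1],"angular":[0,0,8.3]},{"dp":[0.52,0.96,-0.1],"angular":[0,0,8.3]},{"dp":[0.52,0.96,-0.1],"angular":[0,0,8.3]},{"dp":[0.52,0.96,-0.1],"angular":[0,0,8.3]},{"dp":[0,0,0],"angular":[0,0,0]},{"dp":[0,0,0],"angular":[0,0,0]}]' 0 20; python3 -c "
from h import *
st()"
```

```text
t: 2.1
tcp_pos: [0.5421, -0.0486, 0.1939]
tool_rot: [0.051, 0.999, -0.0, -0.001]
force: [0.3, -0.5, 0.5]
finger_gap: 0.999
gripper_force: 0.0
{'t': 2.1, 'q': [-0.2946, 0.4931, 1.6903, -0.0006, 0.9593, -1.7635], 'tcp_pos': [0.5421, -0.0486, 0.1939], 'tool_rot': [0.0508, 0.9987, -0.0001, -0.0006], 'force': [0.3403, -0.4935, 0.4859], 'ft_torque': [-0.0062, 0.0115, -0.0295], 'finger_gap': 0.9992, 'gripper_force': 0.0}
```

```bash
python3 -m crank '[{"dp":[0,-0.07,-0.6],"angular":[0,0,0]},{"dp":[-0.03,0,-0.8],"angular":[0,0,0]},{"dp":[0,0,-0.8],"angular":[0,0,0]},{"dp":[0,0,-0.8],"angular":[0,0,0]},{"dp":[0,0,-0.8],"angular":[0,0,0]},{"dp":[0,0,-0.57],"angular":[0,0,0]},{"dp":[0,0,-0.3],"angular":[0,0,0]},{"dp":[0,0,0],"angular":[0,0,0]},{"dp":[0,0,0],"angular":[0,0,0]},{"dp":[0,0,0],"angular":[0,0,0]}]'
python3 -m crank '[{"dp":[0,0,0],"angular":[0,0,0]},{"dp":[0,0,0],"angular":[0,0,0]}]'
python3 -m crank '[{"dp":[0,0,0],"angular":[0,0,0]},{"dp":[0,0,0],"angular":[0,0,0]},{"dp":[0,0,0],"angular":[0,0,0]},{"dp":[0,0,0],"angular":[0,0,0]},{"dp":[0,0,0],"angular":[0,0,0]},{"dp":[0,0,0],"angular":[0,0,0]},{"dp":[0,0,0],"angular":[0,0,0]},{"dp":[0,0,0],"angular":[0,0,0]},{"dp":[0,0,0],"angular":[0,0,0]},{"dp":[0,0,0],"angular":[0,0,0]}]' 0.9 40
```

```text
t: 3.1
tcp_pos: [0.5421, -0.0518, 0.0552]
tool_rot: [0.051, 0.999, -0.0, 0.001]
force: [-0.2, 0.1, -0.7]
finger_gap: 1.002
gripper_force: 0.0
t: 3.3
tcp_pos: [0.5419, -0.0514, 0.0549]
tool_rot: [0.051, 0.999, -0.0, 0.001]
force: [0.5, -0.2, 0.2]
finger_gap: 0.999
gripper_force: 0.0
t: 4.3
tcp_pos: [0.5419, -0.0524, 0.0547]
tool_rot: [0.051, 0.999, -0.001, 0.001]
force: [-1.4, -5.4, 4.3]
finger_gap: 0.437
gripper_force: 40.8
```

```bash
python3 -m crank '[{"dp":[0,-0.03,0.02],"angular":[0,0,0]},{"dp":[0,0,0],"angular":[0,0,0]},{"dp":[0,0,0],"angular":[0,0,0]},{"dp":[0,0,0],"angular":[0,0,0]}]'
```

```text
t: 4.7
tcp_pos: [0.5419, -0.0524, 0.0549]
tool_rot: [0.051, 0.999, -0.0, 0.0]
force: [-0.5, -2.8, 2.1]
finger_gap: 0.432
gripper_force: 40.7
```

```bash
python3 -m crank '[{"dp":[0,0,0],"angular":[0,0,0]},{"dp":[0,0,0],"angular":[0,0,0]}]'
```

```text
t: 4.9
tcp_pos: [0.5419, -0.0524, 0.0549]
tool_rot: [0.051, 0.999, -0.0, 0.0]
force: [0.5, -3.2, 1.7]
finger_gap: 0.429
gripper_force: 40.7
```

```bash
python3 -m crank '[{"dp":[0,-0.03,0.016],"angular":[0,0,0]},{"dp":[0,0,0],"angular":[0,0,0]},{"dp":[0,0,0],"angular":[0,0,0]},{"dp":[0,0,0],"angular":[0,0,0]}]'
for i in 1 2; do python3 -m crank '[{"dp":[0,0,0],"angular":[0,0,-4]},{"dp":[0,0,0],"angular":[0,0,-4]},{"dp":[0,0,0],"angular":[0,0,-3.5]},{"dp":[0,0,0],"angular":[0,0,0]},{"dp":[0,0,0],"angular":[0,0,0]}]';python3 -c "
from h import *
st()"; done
```

```text
t: 5.3
tcp_pos: [0.5417, -0.0525, 0.0551]
tool_rot: [0.051, 0.999, 0.0, 0.0]
force: [3.2, 3.0, -2.2]
finger_gap: 0.432
gripper_force: 40.4
t: 5.8
tcp_pos: [0.5417, -0.0524, 0.0551]
tool_rot: [0.151, 0.989, 0.001, 0.0]
force: [3.8, 4.5, -2.5]
finger_gap: 0.432
gripper_force: 40.4
{'t': 5.8, 'q': [-0.3023, 0.7202, 1.7748, 0.0018, 0.6464, -1.5717], 'tcp_pos': [0.5417, -0.0524, 0.0551], 'tool_rot': [0.1508, 0.9886, 0.0005, 0.0002], 'force': [3.7718, 4.4733, -2.4541], 'ft_torque': [0.6842, -0.6385, -0.0447], 'finger_gap': 0.4315, 'gripper_force': 40.4133}
t: 6.3
tcp_pos: [0.5417, -0.0523, 0.0551]
tool_rot: [0.249, 0.968, 0.001, 0.0]
force: [3.3, 4.5, -1.3]
finger_gap: 0.431
gripper_force: 40.4
{'t': 6.3, 'q': [-0.3023, 0.7201, 1.7749, 0.002, 0.6465, -1.3711], 'tcp_pos': [0.5417, -0.0523, 0.0551], 'tool_rot': [0.2491, 0.9685, 0.0006, 0.0001], 'force': [3.2791, 4.4508, -1.3186], 'ft_torque': [0.7308, -0.6609, -0.0338], 'finger_gap': 0.4313, 'gripper_force': 40.4002}
```

```bash
python3 -m crank '[{"dp":[0.02,0.025,-0.008],"angular":[0,0,0]},{"dp":[0,0,0],"angular":[0,0,0]},{"dp":[0,0,0],"angular":[0,0,0]},{"dp":[0,0,0],"angular":[0,0,0]}]'
for i in 1 2 ; do python3 -m crank '[{"dp":[0,0,0],"angular":[0,0,-3]},{"dp":[0,0,0],"angular":[0,0,-2.7]},{"dp":[0,0,0],"angular":[0,0,0]},{"dp":[0,0,0],"angular":[0,0,0]}]';python3 -c "
from h import *
print(sense()['q'][5],sense()['force'])"; done
```

```text
t: 6.7
tcp_pos: [0.5418, -0.0522, 0.055]
tool_rot: [0.249, 0.968, 0.0, -0.0]
force: [1.4, 2.1, -0.8]
finger_gap: 0.433
gripper_force: 40.6
t: 7.1
tcp_pos: [0.5418, -0.0522, 0.055]
tool_rot: [0.297, 0.955, 0.0, -0.0]
force: [0.7, 3.0, -1.0]
finger_gap: 0.432
gripper_force: 40.6
-1.2700172054244443 [ 0.71000059  2.99285389 -0.96611201]
t: 7.5
tcp_pos: [0.5419, -0.0521, 0.055]
tool_rot: [0.344, 0.939, 0.0, -0.0]
force: [1.9, 2.4, -0.6]
finger_gap: 0.427
gripper_force: 40.6
-1.1709417231362196 [ 1.86561518  2.38602784 -0.58907745]
```

```bash
cat > f.py <<'E'
from station import sense
s=sense();print("Q6 %.3f F %s"%(s['q'][5],s['force'].round(2) if hasattr(s['force'],'round') else s['force']))
E
python3 -m crank '[{"dp":[0,0,0],"angular":[0,0,-3]},{"dp":[0,0,0],"angular":[0,0,-2.7]},{"dp":[0,0,0],"angular":[0,0,0]},{"dp":[0,0,0],"angular":[0,0,0]}]' >/dev/null; python3 f.py
python3 -m crank '[{"dp":[0,0,0],"angular":[0,0,-3]},{"dp":[0,0,0],"angular":[0,0,-2.7]},{"dp":[0,0,0],"angular":[0,0,0]},{"dp":[0,0,0],"angular":[0,0,0]}]' >/dev/null; python3 f.py
python3 -m crank '[{"dp":[0,0,0],"angular":[0,0,-3]},{"dp":[0,0,0],"angular":[0,0,-2.7]},{"dp":[0,0,0],"angular":[0,0,0]},{"dp":[0,0,0],"angular":[0,0,0]}]' >/dev/null; python3 f.py
```

```text
Q6 -1.072 F [ 1.49  5.11 -1.58]
Q6 -0.972 F [1.65 4.7  0.31]
Q6 -0.873 F [ 1.39  5.03 -1.01]
```

```bash

python3 -m crank '[{"dp":[0.01,0.03,0],"angular":[0,0,-3]},{"dp":[0,0,0],"angular":[0,0,-2.7]},{"dp":[0,0,0],"angular":[0,0,0]},{"dp":[0,0,0],"angular":[0,0,0]}]' >/dev/null; python3 f.py
python3 -m crank '[{"dp":[0,0,0],"angular":[0,0,-3]},{"dp":[0,0,0],"angular":[0,0,-2.7]},{"dp":[0,0,0],"angular":[0,0,0]},{"dp":[0,0,0],"angular":[0,0,0]}]' >/dev/null; python3 f.py
python3 -m crank '[{"dp":[0,0,0],"angular":[0,0,-3]},{"dp":[0,0,0],"angular":[0,0,-2.7]},{"dp":[0,0,0],"angular":[0,0,0]},{"dp":[0,0,0],"angular":[0,0,0]}]' >/dev/null; python3 f.py
python3 -m crank '[{"dp":[0,0,0],"angular":[0,0,-3]},{"dp":[0,0,0],"angular":[0,0,-2.7]},{"dp":[0,0,0],"angular":[0,0,0]},{"dp":[0,0,0],"angular":[0,0,0]}]' >/dev/null; python3 f.py
```

```text
Q6 -0.772 F [ 1.78  0.76 -0.2 ]
Q6 -0.672 F [-0.13  0.53 -0.99]
Q6 -0.573 F [-0.28 -0.38 -0.49]
Q6 -0.473 F [ 0.23 -1.68 -0.94]
```

```bash

python3 -m crank '[{"dp":[0,0,0],"angular":[0,0,-3]},{"dp":[0,0,0],"angular":[0,0,-2.7]},{"dp":[0,0,0],"angular":[0,0,0]},{"dp":[0,0,0],"angular":[0,0,0]}]' >/dev/null; python3 f.py
python3 -m crank '[{"dp":[0,0,0],"angular":[0,0,-3]},{"dp":[0,0,0],"angular":[0,0,-2.7]},{"dp":[0,0,0],"angular":[0,0,0]},{"dp":[0,0,0],"angular":[0,0,0]}]' >/dev/null; python3 f.py
python3 -m crank '[{"dp":[0,0,0],"angular":[0,0,-3]},{"dp":[0,0,0],"angular":[0,0,-2.7]},{"dp":[0,0,0],"angular":[0,0,0]},{"dp":[0,0,0],"angular":[0,0,0]}]' >/dev/null; python3 f.py
python3 -m crank '[{"dp":[0,0,0],"angular":[0,0,-3]},{"dp":[0,0,0],"angular":[0,0,-2.7]},{"dp":[0,0,0],"angular":[0,0,0]},{"dp":[0,0,0],"angular":[0,0,0]}]' >/dev/null; python3 f.py
```

```text
Q6 -0.374 F [ 0.65 -0.83 -0.39]
Q6 -0.274 F [ 1.02 -1.8  -0.2 ]
Q6 -0.175 F [ 0.71 -0.22  1.8 ]
Q6 -0.075 F [ 1.17 -2.31  1.55]
```

```bash

python3 -m crank '[{"dp":[0,0,0],"angular":[0,0,-3]},{"dp":[0,0,0],"angular":[0,0,-2.7]},{"dp":[0,0,0],"angular":[0,0,0]},{"dp":[0,0,0],"angular":[0,0,0]}]' >/dev/null; python3 f.py
python3 -m crank '[{"dp":[0,0,0],"angular":[0,0,-3]},{"dp":[0,0,0],"angular":[0,0,-2.7]},{"dp":[0,0,0],"angular":[0,0,0]},{"dp":[0,0,0],"angular":[0,0,0]}]' >/dev/null; python3 f.py
python3 -m crank '[{"dp":[0,0,0],"angular":[0,0,-3]},{"dp":[0,0,0],"angular":[0,0,-2.7]},{"dp":[0,0,0],"angular":[0,0,0]},{"dp":[0,0,0],"angular":[0,0,0]}]' >/dev/null; python3 f.py
```

```text
Q6 0.024 F [ 1.82 -2.19  2.96]
Q6 0.124 F [ 0.68 -1.23  4.75]
Q6 0.223 F [ 3.07 -1.66  5.24]
```

```bash

python3 -m crank '[{"dp":[0,0,0],"angular":[0,0,0]},{"dp":[0,0,0],"angular":[0,0,0]},{"dp":[0,0,0],"angular":[0,0,0]},{"dp":[0,0,0],"angular":[0,0,0]},{"dp":[0,0,0],"angular":[0,0,0]},{"dp":[0,0,0],"angular":[0,0,0]},{"dp":[0,0,0],"angular":[0,0,0]}]' 0 40 
python3 -m crank '[{"dp":[0,0,0.5],"angular":[0,0,0]},{"dp":[0,0,0.8],"angular":[0,0,0]},{"dp":[0,0,0.8],"angular":[0,0,0]},{"dp":[0,0,0.7],"angular":[0,0,0]}]'
python3 -m crank '[{"dp":[-0.05,0.56,0],"angular":[0,0,8.5]},{"dp":[-0.05,0.56,0],"angular":[0,0,8.5]},{"dp":[-0.05,0.56,0],"angular":[0,0,8.5]},{"dp":[-0.05,0.56,0],"angular":[0,0,8.5]},{"dp":[-0.05,0.56,0],"angular":[0,0,8.5]},{"dp":[-0.05,0.56,0],"angular":[0,0,8.5]},{"dp":[-0.05,0.56,0],"angular":[0,0,8.5]},{"dp":[-0.05,0.56,0],"angular":[0,0,8.5]},{"dp":[-0.05,0.56,0],"angular":[0,0,8.5]},{"dp":[-0.05,0.56,0],"angular":[0,0,8.5]},{"dp":[-0.05,0.56,0],"angular":[0,0,8.5]},{"dp":[-0.05,0.56,0],"angular":[0,0,8.5]},{"dp":[-0.05,0.56,0],"angular":[0,0,8.5]},{"dp":[-0.05,0.56,0],"angular":[0,0,8.5]},{"dp":[-0.05,0.56,0],"angular":[0,0,8.5]},{"dp":[-0.05,0.56,0],"angular":[0,0,8.5]},{"dp":[0,0,0],"angular":[0,0,0]},{"dp":[0,0,0],"angular":[0,0,0]},{"dp":[0,0,0],"angular":[0,0,0]}]'
python3 - <<'E'
from h import *
st()
S=vision.snapshot("scene");cv2.imwrite("pics/scene1.png",S["image"]);P=world(S,0)
m=(P[...,2]>.05)&(P[...,2]<.09)&(P[...,0]>.4)&(P[...,0]<.7)&(abs(P[...,1]-.1)<.2)
k,l,s,c=cv2.connectedComponentsWithStats(m.astype(np.uint8))
for i in range(1,k):
    if s[i,4]>15:
        q=P[l==i];t=q[q[:,2]>q[:,2].max()-.004];print(c[i].round(),s[i,4],q[:,2].max().round(4),t.mean(0).round(4))
E
```

```text
t: 13.8
tcp_pos: [0.5423, -0.0514, 0.055]
tool_rot: [0.866, 0.5, -0.0, -0.0]
force: [-1.4, 0.7, -0.0]
finger_gap: 1.001
gripper_force: 0.0
t: 14.2
tcp_pos: [0.5424, -0.0514, 0.1401]
tool_rot: [0.866, 0.5, 0.0, 0.0]
force: [-0.5, -0.8, -0.1]
finger_gap: 1.0
gripper_force: 0.0
t: 16.1
tcp_pos: [0.5184, 0.2166, 0.139]
tool_rot: [-0.137, 0.991, -0.0, -0.0]
force: [0.5, 0.3, -0.1]
finger_gap: 0.999
gripper_force: 0.0
{'t': 16.1, 'q': [0.1971, 0.5945, 1.6897, -0.0004, 0.8578, -1.6491], 'tcp_pos': [0.5184, 0.2166, 0.139], 'tool_rot': [-0.1374, 0.9905, -0.0002, -0.0002], 'force': [0.4902, 0.2875, -0.1363], 'ft_torque': [0.0085, -0.013, -0.0271], 'finger_gap': 0.9993, 'gripper_force': 0.0}
[291. 178.] 207 0.0685 [ 0.5421 -0.0507  0.0659]
[281. 217.] 376 0.072 [0.4919 0.08   0.0693]
[245. 220.] 76 0.0807 [0.5468 0.1306 0.0789]
[232. 255.] 323 0.0675 [0.5178 0.218  0.0648]
```

```bash

python3 -m crank '[{"dp":[0,0.03,-0.6],"angular":[0,0,0]},{"dp":[0,0,-0.8],"angular":[0,0,0]},{"dp":[0,0,-0.8],"angular":[0,0,0]},{"dp":[0,0,-0.57],"angular":[0,0,0]},{"dp":[0,0,0],"angular":[0,0,0]},{"dp":[0,0,0],"angular":[0,0,0]},{"dp":[0,0,0],"angular":[0,0,0]},{"dp":[0,0,0],"angular":[0,0,0]}]'
python3 -m crank '[{"dp":[0,0,0],"angular":[0,0,0]},{"dp":[0,0,0],"angular":[0,0,0]},{"dp":[0,0,0],"angular":[0,0,0]},{"dp":[0,0,0],"angular":[0,0,0]},{"dp":[0,0,0],"angular":[0,0,0]},{"dp":[0,0,0],"angular":[0,0,0]},{"dp":[0,0,0],"angular":[0,0,0]},{"dp":[0,0,0],"angular":[0,0,0]},{"dp":[0,0,0],"angular":[0,0,0]},{"dp":[0,0,0],"angular":[0,0,0]}]' 0.9 40;python3 f.py
```

```text
t: 16.95
tcp_pos: [0.5192, 0.2183, 0.0571]
tool_rot: [-0.138, 0.99, 0.0, 0.001]
force: [0.5, 0.5, 0.4]
finger_gap: 1.0
gripper_force: 0.0
t: 17.95
tcp_pos: [0.5186, 0.2173, 0.0564]
tool_rot: [-0.139, 0.99, -0.001, 0.0]
force: [0.2, -5.9, 4.5]
finger_gap: 0.431
gripper_force: 41.3
Q6 -1.649 F [ 0.22 -5.86  4.53]
```

```bash

python3 -m crank '[{"dp":[0,-0.04,0.028],"angular":[0,0,0]},{"dp":[0,0,0],"angular":[0,0,0]},{"dp":[0,0,0],"angular":[0,0,0]},{"dp":[0,0,0],"angular":[0,0,0]},{"dp":[0,0,0],"angular":[0,0,0]}]' >/dev/null;python3 f.py
python3 -m crank '[{"dp":[0,0,0],"angular":[0,0,-4]},{"dp":[0,0,0],"angular":[0,0,-4]},{"dp":[0,0,0],"angular":[0,0,-3.5]},{"dp":[0,0,0],"angular":[0,0,0]},{"dp":[0,0,0],"angular":[0,0,0]}]'; python3 f.py
```

```text
Q6 -1.651 F [ 0.6  -0.52  1.32]
t: 18.95
tcp_pos: [0.5187, 0.2172, 0.0568]
tool_rot: [-0.039, 0.999, 0.0, 0.0]
force: [0.3, 0.0, 1.9]
finger_gap: 0.431
gripper_force: 41.0
Q6 -1.452 F [0.31 0.04 1.9 ]
```

Residual push of about 1.6 N. I'll ease the height 0.4 mm and go on turning.

```bash

python3 -m crank '[{"dp":[0,0,0.013],"angular":[0,0,0]},{"dp":[0,0,0],"angular":[0,0,0]},{"dp":[0,0,0],"angular":[0,0,0]},{"dp":[0,0,0],"angular":[0,0,0]}]' >/dev/null;python3 f.py
python3 -m crank '[{"dp":[0,0,0],"angular":[0,0,-3]},{"dp":[0,0,0],"angular":[0,0,-2.7]},{"dp":[0,0,0],"angular":[0,0,0]},{"dp":[0,0,0],"angular":[0,0,0]}]' >/dev/null; python3 f.py
python3 -m crank '[{"dp":[0,0,0],"angular":[0,0,-3]},{"dp":[0,0,0],"angular":[0,0,-2.7]},{"dp":[0,0,0],"angular":[0,0,0]},{"dp":[0,0,0],"angular":[0,0,0]}]' >/dev/null; python3 f.py
python3 -m crank '[{"dp":[0,0,0],"angular":[0,0,-3]},{"dp":[0,0,0],"angular":[0,0,-2.7]},{"dp":[0,0,0],"angular":[0,0,0]},{"dp":[0,0,0],"angular":[0,0,0]}]' >/dev/null; python3 f.py
```

```text
Q6 -1.451 F [ 2.08 -0.55 -0.85]
Q6 -1.352 F [ 1.67 -0.19 -0.73]
Q6 -1.253 F [ 2.7  -0.73 -1.28]
Q6 -1.154 F [ 3.13  0.55 -1.33]
```

```bash

python3 -m crank '[{"dp":[0.015,0,-0.003],"angular":[0,0,-3]},{"dp":[0,0,0],"angular":[0,0,-2.7]},{"dp":[0,0,0],"angular":[0,0,0]},{"dp":[0,0,0],"angular":[0,0,0]}]' >/dev/null; python3 f.py
python3 -m crank '[{"dp":[0,0,0],"angular":[0,0,-3]},{"dp":[0,0,0],"angular":[0,0,-2.7]},{"dp":[0,0,0],"angular":[0,0,0]},{"dp":[0,0,0],"angular":[0,0,0]}]' >/dev/null; python3 f.py
python3 -m crank '[{"dp":[0,0,0],"angular":[0,0,-3]},{"dp":[0,0,0],"angular":[0,0,-2.7]},{"dp":[0,0,0],"angular":[0,0,0]},{"dp":[0,0,0],"angular":[0,0,0]}]' >/dev/null; python3 f.py
```

```text
Q6 -1.054 F [ 2.27  0.64 -0.51]
Q6 -0.955 F [ 1.4   1.3  -0.24]
Q6 -0.855 F [ 2.02  0.73 -0.18]
```

```bash

python3 -m crank '[{"dp":[0,0,0],"angular":[0,0,-3]},{"dp":[0,0,0],"angular":[0,0,-2.7]},{"dp":[0,0,0],"angular":[0,0,0]},{"dp":[0,0,0],"angular":[0,0,0]}]' >/dev/null; python3 f.py
python3 -m crank '[{"dp":[0,0,0],"angular":[0,0,-3]},{"dp":[0,0,0],"angular":[0,0,-2.7]},{"dp":[0,0,0],"angular":[0,0,0]},{"dp":[0,0,0],"angular":[0,0,0]}]' >/dev/null; python3 f.py
python3 -m crank '[{"dp":[0,0,0],"angular":[0,0,-3]},{"dp":[0,0,0],"angular":[0,0,-2.7]},{"dp":[0,0,0],"angular":[0,0,0]},{"dp":[0,0,0],"angular":[0,0,0]}]' >/dev/null; python3 f.py
```

```text
Q6 -0.756 F [1.4  1.52 0.15]
Q6 -0.656 F [1.6  1.53 1.43]
Q6 -0.557 F [1.6  1.62 2.19]
```

```bash

python3 -m crank '[{"dp":[0,0,0],"angular":[0,0,-3]},{"dp":[0,0,0],"angular":[0,0,-2.7]},{"dp":[0,0,0],"angular":[0,0,0]},{"dp":[0,0,0],"angular":[0,0,0]}]' >/dev/null; python3 f.py
python3 -m crank '[{"dp":[0,0,0],"angular":[0,0,-3]},{"dp":[0,0,0],"angular":[0,0,-2.7]},{"dp":[0,0,0],"angular":[0,0,0]},{"dp":[0,0,0],"angular":[0,0,0]}]' >/dev/null; python3 f.py
```

```text
Q6 -0.457 F [2.19 1.66 2.48]
Q6 -0.358 F [1.44 1.52 4.83]
```

```bash

python3 -m crank '[{"dp":[0,0,0],"angular":[0,0,-3]},{"dp":[0,0,0],"angular":[0,0,-2.7]},{"dp":[0,0,0],"angular":[0,0,0]},{"dp":[0,0,0],"angular":[0,0,0]}]' >/dev/null; python3 f.py
python3 - <<'E'
import numpy as np
from scipy.optimize import fsolve
X=np.array([-65,55,55,-5,-5.]);Y=np.array([0,60,-60,135,-135.]);k=16
def solve(eL,eR,W=24.5):
    e=np.array([0,0,0,eL,eR])
    def F(p):return k*np.maximum(0,e-(p[0]+p[1]*X+p[2]*Y))
    p=fsolve(lambda p:[F(p).sum()-W,(F(p)*X).sum()+5*W,(F(p)*Y).sum()],[-.4,0,0]);return p,F(p)
p0,f=solve(-9,-9);print(p0,f)
h0=p0[0]-5*p0[1]
for aR in(.35,.45,.55):
  eR=h0+aR*1.6
  p,f=solve(-9,eR);hL=p[0]-5*p[1]+135*p[2]
  for aL in(.4,.5,.6):print(aR,aL,f.round(1),solve(hL+aL*1.6,eR)[1].round(1))
E
```

```text
Q6 -0.258 F [1.12 1.81 5.42]
[-0.55826823  0.0031901   0.        ] [12.25   6.125  6.125  0.     0.   ]
0.35 0.4 [11.1  8.1  3.   0.   2.3] [8.2 4.8 3.4 3.8 4.4]
0.35 0.5 [11.1  8.1  3.   0.   2.3] [7.4 3.9 3.5 4.7 4.9]
0.35 0.6 [11.1  8.1  3.   0.   2.3] [6.7 3.1 3.6 5.7 5.4]
0.45 0.4 [10.8  8.7  2.1  0.   2.9] [7.8 5.3 2.5 3.8 5. ]
0.45 0.5 [10.8  8.7  2.1  0.   2.9] [7.1 4.5 2.6 4.7 5.6]
0.45 0.6 [10.8  8.7  2.1  0.   2.9] [6.4 3.7 2.7 5.7 6.1]
0.55 0.4 [10.4  9.3  1.2  0.   3.6] [7.5 5.9 1.6 3.8 5.7]
0.55 0.5 [10.4  9.3  1.2  0.   3.6] [6.8 5.1 1.7 4.7 6.2]
0.55 0.6 [10.4  9.3  1.2  0.   3.6] [6.1 4.2 1.8 5.7 6.7]
```

```bash

python3 -m crank '[{"dp":[0,0,0],"angular":[0,0,0]},{"dp":[0,0,0],"angular":[0,0,0]},{"dp":[0,0,0],"angular":[0,0,0]},{"dp":[0,0,0],"angular":[0,0,0]},{"dp":[0,0,0],"angular":[0,0,0]},{"dp":[0,0,0],"angular":[0,0,0]},{"dp":[0,0,0],"angular":[0,0,0]}]' 0 40 
python3 -m crank '[{"dp":[0,0,0.5],"angular":[0,0,0]},{"dp":[0,0,0.8],"angular":[0,0,0]},{"dp":[0,0,0.9],"angular":[0,0,0]},{"dp":[0,0,0.8],"angular":[0,0,0]},{"dp":[0,0,0],"angular":[0,0,0]},{"dp":[0,0,0],"angular":[0,0,0]}]' 0.72 20
python3 - <<'E'
from h import *
st()
S=vision.snapshot("scene");cv2.imwrite("pics/scene2.png",S["image"]);P=world(S,0)
m=(P[...,2]>.05)&(P[...,2]<.09)&(P[...,0]>.4)&(P[...,0]<.7)&(abs(P[...,1]-.1)<.2)
k,l,s,c=cv2.connectedComponentsWithStats(m.astype(np.uint8))
for i in range(1,k):
    if s[i,4]>15:
        q=P[l==i];t=q[q[:,2]>q[:,2].max()-.004];print(c[i].round(),s[i,4],q[:,2].max().round(4),t.mean(0).round(4))
S=vision.snapshot("top");P=world(S,0)
m=(P[...,2]>.066)&(P[...,2]<.09)&(P[...,0]>.52)&(P[...,0]<.6)&(abs(P[...,1]-.1)<.06)
print(P[m].mean(0),m.sum())
E
```

```text
t: 24.85
tcp_pos: [0.5188, 0.217, 0.057]
tool_rot: [0.53, 0.848, -0.0, -0.0]
force: [0.3, 0.0, 0.4]
finger_gap: 0.999
gripper_force: 0.0
t: 25.45
tcp_pos: [0.5189, 0.2171, 0.1474]
tool_rot: [0.53, 0.848, 0.0, 0.0]
force: [-0.1, 1.1, -0.4]
finger_gap: 0.276
gripper_force: 0.0
{'t': 25.45, 'q': [0.1976, 0.5819, 1.6834, -0.0, 0.8755, -0.257], 'tcp_pos': [0.5189, 0.2171, 0.1474], 'tool_rot': [0.5296, 0.8482, 0.0003, 0.0003], 'force': [-0.0756, 1.0639, -0.4154], 'ft_torque': [0.0028, -0.0469, -0.0191], 'finger_gap': 0.2764, 'gripper_force': 0.0}
[291. 178.] 202 0.0694 [ 0.5415 -0.0499  0.0664]
[281. 217.] 380 0.0728 [0.491  0.0804 0.0698]
[246. 221.] 60 0.081 [0.546  0.13   0.0791]
[232. 255.] 326 0.0679 [0.5179 0.2177 0.0652]
[0.54762957 0.12986345 0.07776531] 24
```

View pics/scene2.png

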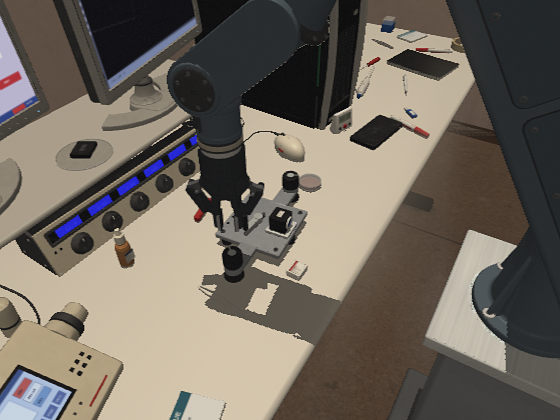

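```bash

python3 -m crank '[{"dp":[0.15,-0.48,0],"angular":[0,0,-4.6]},{"dp":[0.15,-0.48,0],"angular":[0,0,-4.6]},{"dp":[0.15,-0.48,0],"angular":[0,0,-4.6]},{"dp":[0.15,-0.48,0],"angular":[0,0,-4.6]},{"dp":[0.15,-0.48,0],"angular":[0,0,-4.6]},{"dp":[0.18,-0.5,0],"angular":[0,0,-5]},{"dp":[0,0,0],"angular":[0,0,0]},{"dp":[0,0,-0.5],"angular":[0,0,0]},{"dp":[0,0,-0.7],"angular":[0,0,0]},{"dp":[0,0,-0.7],"angular":[0,0,0]},{"dp":[0,0,-0.6],"angular":[0,0,0]},{"dp":[0,0,0],"angular":[0,0,0]},{"dp":[0,0,0],"angular":[0,0,0]}]'
python3 -c "
from h import *
S=vision.snapshot('scene');cv2.imwrite('pics/s3.png',cv2.resize(S['image'][130:300,170:350],None,fx=3,fy=3))"
```

```text
t: 26.85
tcp_pos: [0.546, 0.1306, 0.0715]
tool_rot: [0.719, 0.695, -0.001, -0.001]
force: [-0.8, -0.5, 0.2]
finger_gap: 0.28
gripper_force: 0.0
```

View pics/s3.png

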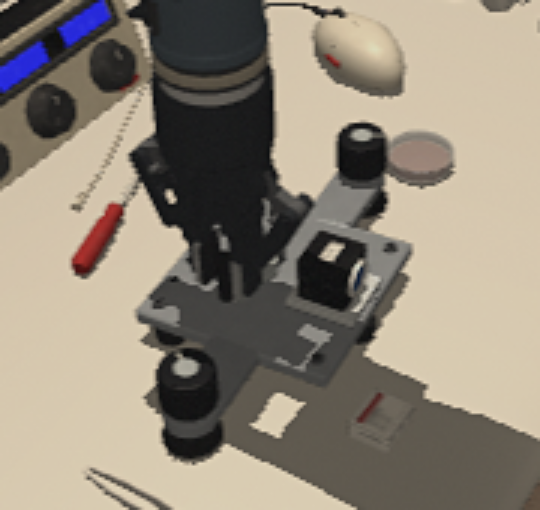

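```bash

python3 -m crank '[{"dp":[0.18,-0.01,0],"angular":[0,0,-7]},{"dp":[0.18,-0.04,0],"angular":[0,0,-7]},{"dp":[0.17,-0.06,0],"angular":[0,0,-7]},{"dp":[0.17,-0.08,0],"angular":[0,0,-7]},{"dp":[0.16,-0.1,0],"angular":[0,0,-7]},{"dp":[0.14,-0.12,0],"angular":[0,0,-7]},{"dp":[0.13,-0.13,0],"angular":[0,0,-7]},{"dp":[0.11,-0.15,0],"angular":[0,0,-7]},{"dp":[0.09,-0.16,0],"angular":[0,0,-7]},{"dp":[0,0,0],"angular":[0,0,0]},{"dp":[0,0,0],"angular":[0,0,0]}]'
python3 -m crank '[{"dp":[0.07,-0.17,0],"angular":[0,0,-7]},{"dp":[0.05,-0.18,0],"angular":[0,0,-7]},{"dp":[0,0,0],"angular":[0,0,0]},{"dp":[0,0,0],"angular":[0,0,0]}]'
python3 -m crank '[{"dp":[0.03,-0.18,0],"angular":[0,0,-7]},{"dp":[0,0,0],"angular":[0,0,0]},{"dp":[0,0,0],"angular":[0,0,0]}]'
```

```text
t: 28.0
tcp_pos: [0.587, 0.1046, 0.073]
tool_rot: [0.976, 0.218, 0.001, 0.0]
force: [0.2, -0.8, -0.6]
finger_gap: 0.281
gripper_force: 0.0
t: 28.4
tcp_pos: [0.5902, 0.0941, 0.0725]
tool_rot: [0.995, 0.098, 0.0, 0.0]
force: [-0.4, 0.4, 0.0]
finger_gap: 0.284
gripper_force: 0.0
t: 28.7
tcp_pos: [0.591, 0.0888, 0.0721]
tool_rot: [0.999, 0.037, -0.0, 0.0]
force: [0.4, 0.1, -0.6]
finger_gap: 0.283
gripper_force: 0.0
```

```bash
python3 - <<'E'
from h import *
st()
S=vision.snapshot("scene");P=world(S,0);cv2.imwrite('pics/s4.png',cv2.resize(S['image'][130:300,170:350],None,fx=3,fy=3))
E
```

```text
{'t': 28.7, 'q': [-0.0377, 0.7336, 1.6301, -0.0003, 0.7779, 1.4588], 'tcp_pos': [0.591, 0.0888, 0.0721], 'tool_rot': [0.9993, 0.0373, -0.0, 0.0001], 'force': [0.4034, 0.1409, -0.5993], 'ft_torque': [-0.0327, -0.0207, 0.033], 'finger_gap': 0.2826, 'gripper_force': 0.0}
```

View pics/s4.png

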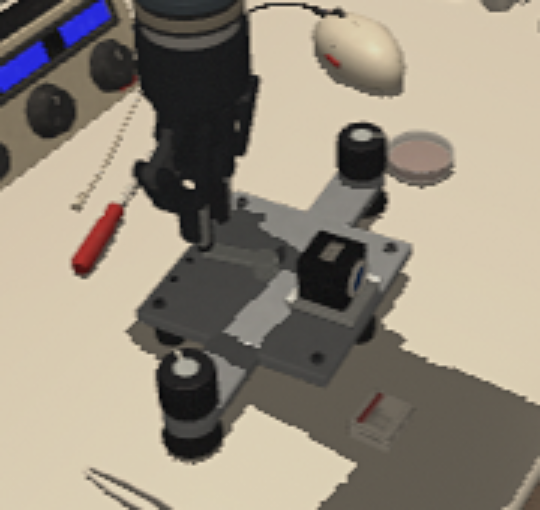

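The lever arm now points to the rear under the gripper (crop (235,255)). I'll nudge it on to feel the stop.

```bash

python3 -m crank '[{"dp":[0,-0.07,0],"angular":[0,0,-2]},{"dp":[0,0,0],"angular":[0,0,0]},{"dp":[0,0,0],"angular":[0,0,0]}]';python3 -m crank '[{"dp":[0,-0.05,0],"angular":[0,0,-1]},{"dp":[0,0,0],"angular":[0,0,0]},{"dp":[0,0,0],"angular":[0,0,0]}]'; python3 f.py
```

```text
t: 29.05
tcp_pos: [0.5912, 0.0868, 0.0721]
tool_rot: [1.0, 0.019, 0.0, -0.0]
force: [0.1, 0.7, -0.0]
finger_gap: 0.278
gripper_force: 0.5
t: 29.35
tcp_pos: [0.5914, 0.0851, 0.0721]
tool_rot: [1.0, 0.009, 0.0, -0.0]
force: [0.8, 0.9, 0.3]
finger_gap: 0.282
gripper_force: 0.7
Q6 1.508 F [0.8  0.93 0.29]
```

```bash

python3 -m crank '[{"dp":[0,-0.04,0],"angular":[0,0,0]},{"dp":[0,0,0],"angular":[0,0,0]},{"dp":[0,0,0],"angular":[0,0,0]}]';python3 -m crank '[{"dp":[0,-0.04,0],"angular":[0,0,0]},{"dp":[0,0,0],"angular":[0,0,0]},{"dp":[0,0,0],"angular":[0,0,0]}]'; python3 f.py
```

```text
t: 29.65
tcp_pos: [0.5914, 0.0846, 0.0722]
tool_rot: [1.0, 0.009, 0.0, -0.001]
force: [0.9, 5.9, -0.7]
finger_gap: 0.277
gripper_force: 2.5
t: 29.95
tcp_pos: [0.5914, 0.0843, 0.0722]
tool_rot: [1.0, 0.009, 0.0, -0.001]
force: [1.5, 7.5, 0.1]
finger_gap: 0.279
gripper_force: 4.0
Q6 1.504 F [1.48 7.48 0.12]
```

```bash

python3 -m crank '[{"dp":[0,0.16,0],"angular":[0,0,0]},{"dp":[0,0,0],"angular":[0,0,0]},{"dp":[0,0,0],"angular":[0,0,0]},{"dp":[0,0,0.6],"angular":[0,0,0]},{"dp":[0,0,0.9],"angular":[0,0,0]},{"dp":[0,0,0.9],"angular":[0,0,0]},{"dp":[0,0,0.9],"angular":[0,0,0]},{"dp":[0,0,0.9],"angular":[0,0,0]},{"dp":[0,0,0],"angular":[0,0,0]},{"dp":[0,0,0],"angular":[0,0,0]}]'
python3 - <<'E'
from h import *
S=vision.snapshot("scene");P=world(S,0);cv2.imwrite('pics/s5.png',cv2.resize(S['image'][130:300,170:350],None,fx=3,fy=3))
m=(P[...,2]>.05)&(P[...,2]<.09)&(P[...,0]>.4)&(P[...,0]<.7)&(abs(P[...,1]-.1)<.2)
k,l,s,c=cv2.connectedComponentsWithStats(m.astype(np.uint8))
for i in range(1,k):
    if s[i,4]>15:
        q=P[l==i];t=q[q[:,2]>q[:,2].max()-.004];print(c[i].round(),s[i,4],q[:,2].max().round(4),t.mean(0).round(4))
E
```

```text
t: 30.95
tcp_pos: [0.591, 0.0869, 0.1984]
tool_rot: [1.0, 0.009, 0.0, 0.0]
force: [0.3, 0.1, -0.6]
finger_gap: 0.276
gripper_force: 0.0
[291. 178.] 207 0.0673 [ 0.5415 -0.0494  0.0654]
[239. 203.] 71 0.0815 [0.5889 0.0925 0.0792]
[281. 217.] 379 0.0726 [0.4908 0.0809 0.0697]
[232. 255.] 320 0.0681 [0.5178 0.218  0.0653]
```

View pics/s5.png

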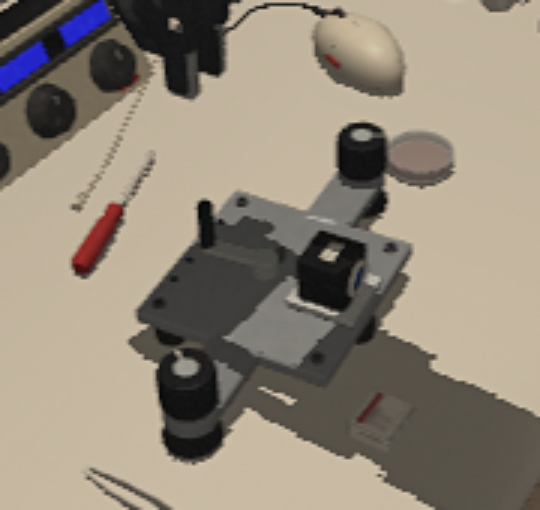

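The lever post, now at crop (205,225), points to the rear at its stop. The base has not moved visibly, the bystanders are undisturbed and the gripper is clear.

```bash
python3 -c "
from station import order
print(order.sign_off())"
```

```text
the job is handed in; nothing more can be done
None
```

I handed the job in after about 31 s of robot time, with no verdict returned: both knobs are about 0.5 rad past touchdown by feel, the lever is at its stop, and the base and the small things round it look undisturbed. The five foot loads were not measured; a simple spring model puts each above 1 N, the lowest about 2.6 N at the rear right.

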